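Lock the block in the proofing bed and set its dial

ROBOT

A 6-joint arm with a two-finger parallel gripper is mounted at the origin on a cart in front of the work surface, level with it; the furniture and walls round the work are solid. World frame = base frame: x ahead of the robot, y to its left, z up, the work surface at z = 0. Lengths are in mm, angles in degrees, forces in N, time in s.
With the tool pointing down it reaches from about 350 to 850 mm from the base axis. Payload 8.1 kg.
Tool frame: the origin (TCP) lies between the finger pads; the fingertips stand 22 mm ahead of it and the grasp point (between the pads) lies 3 mm ahead of it; z points along the fingers, y is the line along which they close (so a half turn about z gives the same grasp; the last joint's range is limited). The gripper opens to 85 mm and grips with 20 to 120 N. Pads are 22 mm wide; open, the fingers measure 114 mm over their backs; the gripper's body (76 mm by 85 mm) begins 54 mm behind the grasp point. The pads swing forward as they close: fully open they stand 13 mm farther back than shut.
Start: joints at [-69.695, 7.471, 85.268, -0, 87.261, -4.893], TCP at [255.475, -542.898, 253.292] pointing down, gripper open.
Joint ranges: [-169.43, 169.43], [-51.17, 129.36], [1.28, 143.12], [-76.62, 256.62], [0, 156.53], [-152.29, 152.29]. Speed limits (degrees/s): [136.94, 136.94, 159.86, 180, 180, 180].

INTERFACE

Orientations are given as [roll, pitch, yaw] about the fixed x, y, z axes, in that order (R = Rz(yaw) Ry(pitch) Rx(roll)).
In Python, from bench import r, vision gives the robot as it stands.
- The arm moves only by the tool step_arm, never from a script. Its argument "targets" is a list that holds one entry, the list of rows, each a list of 6 numbers: the shift along the world's x, y, z in mm, then the turn, a rotation vector about the world's x, y, z in rad. In form: [[[x, y, z, rx, ry, rz], ...]]. A call has 1 to 12 rows; each row is the pose to reach, as a shift and turn from the pose commanded when the call began; what a row does not reach only later rows make up. A row lasts 1/12 s, in which the tool goes at most 41.7 mm and 7.16 degrees, less where a joint would pass 70% of its speed; a pose out of reach is approached as far as the arm can. A call with a gripper value outside its range is refused whole. "fingers" is the gripper's target within -1 to 1 (shut at 1, half-way at 0, fully open at -1), set as the call begins (left out, the last holds). The fingers move at their own pace and stop on an object; "newtons" is the grip in N (left out, the last holds). Time passes only in rows, so rows that repeat a pose let the fingers close. It gives the time, the measured TCP pose, the force, the opening and the grip force at its end, in the units of the state.
- r.sense(): the state, without advancing time (a new reading comes with each control period).
- vision.snapshot(name): name is "side" or "top" or "wrist"; returns a dict with "img" (480x640x3 uint8, blue, green, red), "mtx" (3x3 intrinsics, pixels), "eye" and "attitude" of the camera in the world. Camera axes: x right, y up, looking along -z (the intrinsics and any distortion apply to the point x, -y, -z); pixel columns grow to the right and rows downward; lengths in mm; the calibration is good to about 2 mm. A picture is of the moment at which its call begins. There is no depth.
- r.hand_in(): hands the job in; it is judged then, once.
The state is a dict: "time": time; "joint_pos": joint angles; "qd": joint speeds; "joint_efforts": joint torques, N m; "tool_pos": TCP position; "tcp_rot": TCP orientation; "ft_force": force on the tool from outside, world axes, zero at the start; "wrist_torque": the same for the moment, N m; "finger_gap": finger opening in mm; "grip_force": force on a finger pad.
Only numpy, scipy, OpenCV 4.12 (cv2) and the standard library are available. Lean on these libraries where they do the work, as an engineer would, in place of code of your own. Each camera call takes 0.05 s, during which the arm holds its last target. There are 200 camera calls.

TASK

Make the proofing bed ready: pick up the wooden mallet and, touching the wooden wedge with nothing but the mallet, tap it in lengthwise until it stops and sits tight, and lay the mallet flat on the bench again, clear of the bed. Also turn the bed's dial so that its pointer rests in the click at the one large stud on the round dial housing. Leave the other loose things where they are.

Things in the scene. Friction and masses are not known exactly. Their poses are not given: they have to be found in the camera images.
- press: the proofing bed, fixed to the bench: a dark steel plate 180 (x) x 320 (y) x 24 mm, origin at the centre of its underside, x away from the robot. On its right (-y) half a printing block lies between two fences, tops 54 mm above the bench; on its left half is the round grey dial housing, 116 mm across, its top 54 mm above the bench, centred 100 mm to +y of the origin
- wedge: the long light wooden wedge, 150 mm long, 24 mm high, 28 mm wide at its thick end. It lies on the plate along the near (-x) fence; its thick end sticks out past the plate's right (-y) side. It slides only along the bed's +y (inward), 18 to 30 mm in all, against a steady friction of about 3 N, then stops dead; it stays where it is left
- wedge_end (a point): centre of the wedge's thick end face, the flat face to be struck, 28 mm wide and 24 mm high, 36 mm above the bench; the face looks along the bed's -y
- wedge_home (a point): where wedge_end is once the wedge is home (15 mm outside the plate's right side); fixed to the bed
- dial: the black dial, turning about the vertical: an upright grip bar 46 mm long, 14 mm wide, along the pointer's direction, its top 98 mm above the bench, on a disc 48 mm across with an arrow pointer. Seven sprung clicks (up to 0.1 N m) 25 degrees apart; it starts in the middle one, pointing to the bed's -x, and goes three clicks either way. Let go within 10 degrees of a click it settles into it
- dial_grip (a point): on the dial's axis, at the height to grip the bar: 86 mm above the bench, 12 mm below the bar's top
- dial_pointer (a point): the point 47 mm from the dial's axis in the direction in which the pointer shows, 2 mm above the housing top (11 mm beyond the arrow's tip); it turns with the dial and lies over a stud when the dial is set to that stud
- mark (a point): centre of the one large steel stud (17 mm diameter, 4 mm high) on the dial housing. It stands at one of the six outer clicks, 47 mm from the dial's axis; at the other five stand small steel studs, 6 mm diameter, 3 mm high; at the middle click there is none
- mallet: the wooden mallet, about 0.2 kg, lying flat; its origin is under the middle of its head. Its x axis runs along the handle from the handle towards the head, y along the head, z up
- mallet_head (a point): centre of the mallet's head: 40 mm (x) x 70 mm (y) x 44 mm high, square striking faces at its two y ends, 35 mm from this point. 22 mm above the bench when the mallet lies
- mallet_grip (a point): the place to grip the mallet: on the middle of its round handle, 20 mm diameter, 62 mm behind the head's centre (head's rear face is 42 mm ahead of this point; a flared end 44 mm in diameter begins 54 mm behind it). 22 mm above the bench when the mallet lies
- tube: bystander: a crumpled ink tube, 144x48x33 mm, at the back right; origin under its middle
- scraper: bystander: a scraper with a wooden handle, 150x45x13 mm, lying in front of the bed; origin under its middle
- gouge: bystander: a gouge with a wooden mushroom handle, 108x25x19 mm, left of the bed; origin under its middle
- clip: bystander: a black bulldog clip, 26x50x35 mm, front left; origin under its middle
Not all that is in view belongs to the job. What is shaped like the mallet but red is not meant.

How it is judged (in metres and radians):
At the end, for the whole second after the job is handed in: the wedge is home (its end within 2 mm of where it stops), the dial rests in the click at the large stud (its pointer point within 5 mm of the stud's centre), and the mallet lies flat and still on the bench (head and handle at most 28 mm up at their centres), touching neither the bed nor the wedge (distance between wedge_end and wedge_home below 0.002 m and horizontal distance between dial_pointer and mark below 0.005 m and angular speed of dial below 0.1 rad/s and height (world z) of each of mallet_head, mallet_grip below 0.028 m and linear speed of mallet below 0.03 m/s and contact force between mallet and press below 0.3 N and contact force between mallet and wedge below 0.3 N).
It fails at once if the robot itself (fingers or arm) touches the wedge (contact force between any of the fingers, the arm and wedge above 0.5 N).
It fails at once if a bystander (tube, scraper, gouge or clip) is moved more than 30 mm, or touches the wedge (distance of any of tube, scraper, gouge, clip from where it was at the start of the episode above 0.03 m or contact force between any of tube, scraper, gouge, clip and wedge above 0.5 N).
It also fails if it takes over 54 s, if anything falls off the work surface, if the arm or the gripper's body presses on something with over 40 N, if the wrist force passes 120 N, or if a joint passes its speed limit or range.

## Working session

There is one attempt and no reset: what is moved stays moved. The work goes in short steps, Python scripts to look and compute and a tool call to move; the robot and the scene stay as the last step left them, time stands still between calls to the robot, and variables do not carry over. Pictures are saved under pics/ and viewed, at most 10 in all, crops included, and the job is handed in when it is done.

Besides the shell and the picture viewer there is one more tool, called after "Emit:" by a JSON object that holds its "fn" and its "kwargs". step_arm: Moves the arm, as the interface text tells. Its arguments: {"type":"object","properties":{"targets":{"type":"array"},"fingers":{"type":"number"},"newtons":{"type":"number"}},"required":["targets"]}

```bash
mkdir -p pics; ls
python3 - <<'E'
from bench import r, vision
import cv2,pickle
for n in ["top","side"]:
    s=vision.snapshot(n); cv2.imwrite(f"pics/{n}0.png",s["img"]); pickle.dump(s,open(f"{n}0.pkl","wb"))
    print({k:v for k,v in s.items() if k!="img"})
print(r.sense())
E
```

```text
pics
{'mtx': array([[518.68827618,   0.        , 312.40010161],
       [  0.        , 518.68827618, 237.42910211],
       [  0.        ,   0.        ,   1.        ]]), 'eye': array([ 267.05410069,    4.29563434, 1518.86717949]), 'attitude': array([  9.87208678,  -4.5507642 , -88.8999128 ])}
{'mtx': array([[563.88711671,   0.        , 309.54425472],
       [  0.        , 563.88711671, 226.31044496],
       [  0.        ,   0.        ,   1.        ]]), 'eye': array([ -245.6416911 , -1227.71609609,   763.40353883]), 'attitude': array([ 63.42222697,  -0.35067851, -34.31443638])}
{'time': 0.1, 'joint_pos': array([-6.96944749e+01,  7.51095771e+00,  8.53266349e+01,  9.34535424e-04,
        8.72628623e+01, -4.89543176e+00]), 'qd': array([ 0.09327017, -0.11038425, -0.103842  , -0.13104957, -0.011655  ,
        0.05310339]), 'joint_efforts': array([ 1.47664043e-03, -5.70951068e+01, -5.01942408e+01, -1.70238691e-04,
        8.16840300e-03, -7.01704789e-05]), 'tool_pos': array([ 255.30841357, -542.42840328,  252.31301683]), 'tcp_rot': array([-1.79899991e+02, -9.50255356e-03,  2.52009031e+01]), 'ft_force': array([-0.38337665,  0.35239279, -0.57843561]), 'wrist_torque': array([ 0.01685937,  0.00925253, -0.03027386]), 'grip_force': 0.0, 'finger_gap': 85.74074321553002}
```

View pics/top0.png

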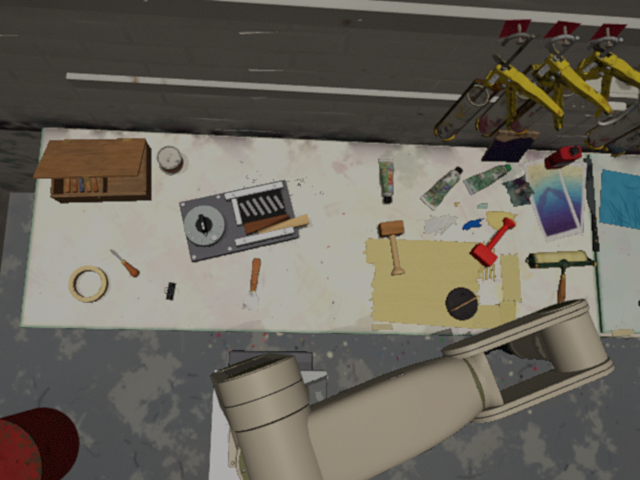

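View pics/side0.png

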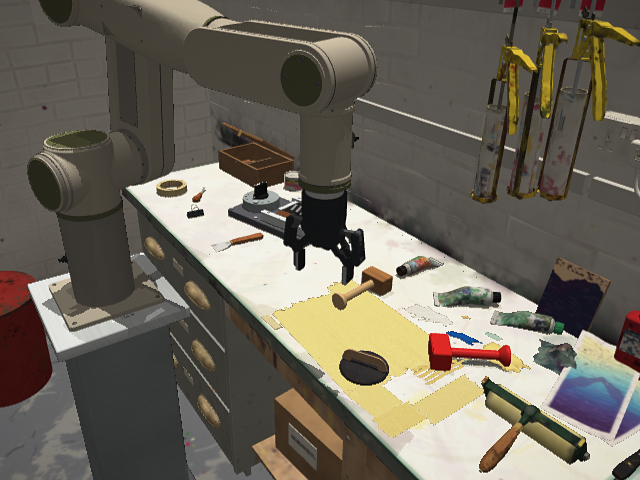

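The top view shows the bed around (245,220) with the dial at (204,225). The wedge's thick end is at about (310,221), and the mallet's head is at (391,228) with its handle end at (397,272). The red decoy is at (493,243).

```bash
cat > h.py <<'E'
import numpy as np, cv2, pickle
from scipy.spatial.transform import Rotation as R
def rot(s): return R.from_euler('xyz',s["attitude"],degrees=True).as_matrix()
def ray(s,uv,z):
    u,v=uv; K=s["mtx"]; d=np.array([(u-K[0,2])/K[0,0],-(v-K[1,2])/K[1,1],-1.])
    d=rot(s)@d; e=s["eye"]; return e+d*(z-e[2])/d[2]
def proj(s,P):
    c=(np.atleast_2d(P)-s["eye"])@rot(s); K=s["mtx"]
    return np.c_[K[0,2]+K[0,0]*c[:,0]/-c[:,2],K[1,2]-K[1,1]*c[:,1]/-c[:,2]]
E
python3 - <<'E'
from h import *
s=pickle.load(open("top0.pkl","rb"))
for n,uv,z in [("dial",(204,225),98),("wend",(310,221),36),("mhead",(391,228),44),("mhandle_end",(398,272),35),("plate FL",(192,262),24),("plate BL",(180,203),24),("plate BR",(288,180),24),("scraper",(255,275),10),("clip",(171,291),30),("gouge",(125,263),15),("tube",(386,180),20)]: print(n,ray(s,uv,z).round(0))
c=s["img"][170:270,170:410]; cv2.imwrite("pics/top_c.png",cv2.resize(c,None,fx=3.3,fy=3.3,interpolation=cv2.INTER_CUBIC))
E
```

```text
dial [542. 196.  98.]
wend [ 577. -101.   36.]
mhead [ 563. -339.   44.]
mhandle_end [ 434. -361.   35.]
plate FL [448. 234.  24.]
plate BL [619. 278.  24.]
plate BR [702. -33.  24.]
scraper [417.  54.  10.]
clip [363. 286.  30.]
gouge [440. 423.  15.]
tube [ 715. -331.   20.]
```

View pics/top_c.png

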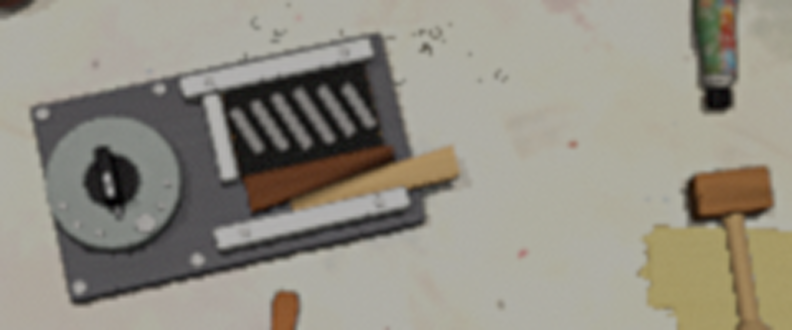

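The crop shows the plate corners at (75,302), (32,108), (380,36) and (425,222). The housing centre is near (115,183), the large stud at (146,222), the wedge end near (456,163), and the mallet head spans (690–773, 168–222).

```bash
cat >> h.py <<'E'
def bedpts(p,L):  # p=x,y,yaw ; L local pts
    c,s_=np.cos(p[2]),np.sin(p[2]); L=np.atleast_2d(L).astype(float); return np.c_[p[0]+c*L[:,0]-s_*L[:,1],p[1]+s_*L[:,0]+c*L[:,1],L[:,2]]
E
python3 - <<'E'
from h import *
from scipy.optimize import least_squares
s=pickle.load(open("top0.pkl","rb"))
px=lambda a:(np.array(a)+.5)/3.3-.5+170
uv=px([(75,302),(32,108),(380,36),(425,222),(115,183)])
L=[(-90,160,24),(90,160,24),(90,-160,24),(-90,-160,24),(0,100,54)]
f=least_squares(lambda q:(proj(s,bedpts([q[0]*100,q[1]*100,q[2]],L))-uv).ravel(),[5.8,1.0,0.25])
p=f.x*[100,100,1];print("bed",p,np.degrees(p[2]),f.fun.round(1))
w=ray(s,px((456,165)),48);m=ray(s,px((146,222)),58)
M=np.array([[np.cos(p[2]),-np.sin(p[2])],[np.sin(p[2]),np.cos(p[2])]])
print("wend local",(w[:2]-p[:2])@M,"mark local",(m[:2]-p[:2])@M, m)
d=(m[:2]-p[:2])@M-[0,100];print(np.degrees(np.arctan2(d[1],d[0])),np.hypot(*d))
h=[ray(s,px(q),44)[:2] for q in [(692,178),(771,168),(773,208),(694,220)]]
print("head",np.mean(h,0),"ydir",(h[0]+h[3]-h[1]-h[2])/2)
print("hand end",ray(s,px((748,328)),22))
E
```

```text
bed [5.75493385e+02 1.04805699e+02 2.58546056e-01] 14.813597823219903 [-1.3  0.8 -0.7 -0.3  1.  -1.2  1.4  0.4 -0.3  0.1]
wend local [ -48.32075854 -192.37160615] mark local [-39.84713881  80.0402243 ] [516.5063552  171.99768027  58.        ]
-153.39331545080304 44.56665925847105
head [ 561.78387336 -341.28271413] ydir [-12.44726845  71.54478911]
hand end [ 444.27873395 -359.49405487   22.        ]
```

Emit:
{"fn": "step_arm", "kwargs": {"targets": [[[25,19,0,0,0,-0.03],[50,38,0,0,0,-0.06],[75,58,0,0,0,-0.09],[100,77,0,0,0,-0.12],[125,96,0,0,0,-0.15],[150,115,0,0,0,-0.18],[175,134,0,0,0,-0.21],[200,154,0,0,0,-0.24],[225,173,0,0,0,-0.27],[246,192,0,0,0,-0.274],[246,192,0,0,0,-0.274],[246,192,0,0,0,-0.274]]], "fingers": -1, "newtons": 80}}

```text
time: 1.1
tool_pos: [502.3, -349.5, 252.6]
tcp_rot: [-179.9, 0.0, 9.7]
ft_force: [0.2, -0.5, -0.5]
finger_gap: 85.3
grip_force: 0.0
```

Run:
```python
from bench import r, vision
import cv2,pickle
s=vision.snapshot("wrist"); cv2.imwrite("pics/w1.png",s["img"]); pickle.dump(s,open("w1.pkl","wb"))
print({k:v for k,v in s.items() if k!="img"}); q=r.sense(); print(q["tool_pos"],q["tcp_rot"])
```

```text
{'mtx': array([[392.77694449,   0.        , 317.82529223],
       [  0.        , 392.77694449, 234.94470118],
       [  0.        ,   0.        ,   1.        ]]), 'eye': array([ 581.99115174, -335.81143999,  372.81946018]), 'attitude': array([-1.85435706e+01,  3.15121560e-02, -8.02976981e+01])}
[ 501.46634558 -350.4528306   252.67503235] [-1.79967607e+02  5.75032010e-02  9.58719352e+00]
```

View pics/w1.png

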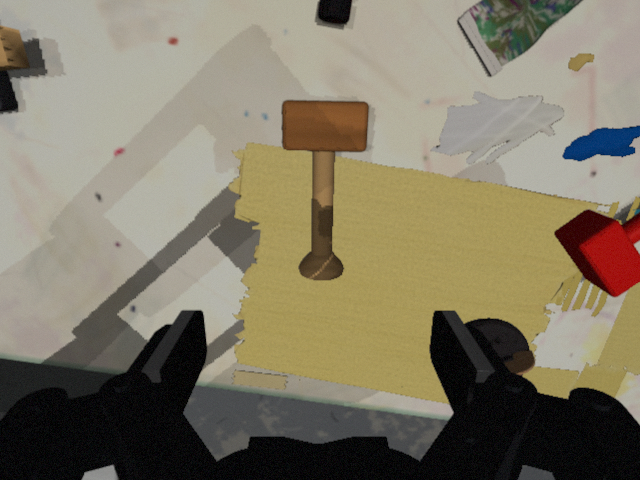

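The wrist view shows the mallet head from (283,100) to (368,151). The handle runs from (324,152) to (320,252), and the flared end is at (321,266).

Run:
```python
from h import *
s=pickle.load(open("w1.pkl","rb"))
P=[ray(s,q,44)[:2] for q in [(283,101),(367,102),(367.5,150),(283,150)]]
print([p.round(1) for p in P],np.mean(P,0),"lens",np.linalg.norm(P[0]-P[1]),np.linalg.norm(P[1]-P[2]))
d=P[0]+P[3]-P[1]-P[2]; print("yaw",np.degrees(np.arctan2(d[1],d[0]))-90)
a=ray(s,(323.5,155),25);b=ray(s,(321,245),25);print(a,b,np.degrees(np.arctan2(*(a-b)[[1,0]])))
```

```text
[array([ 578.9, -308.2]), array([ 589.4, -373.9]), array([ 552.8, -382.1]), array([ 541.1, -313.5])] [ 565.57538875 -344.4246299 ] lens 66.59187722303136 37.47750152210415
yaw 9.388195769793896
[ 540.4630859  -347.75117372   25.        ] [ 457.6102294  -359.91768283   25.        ] 8.353881313844964
```

Emit:
{"fn": "step_arm", "kwargs": {"targets": [[[2,-3,-35,0,0,0],[2,-3,-70,0,0,0],[2,-3,-105,0,0,0],[2,-3,-140,0,0,0],[2,-3,-170,0,0,0],[2,-3,-195,0,0,0],[2,-3,-212,0,0,0],[2,-3,-222,0,0,0],[2,-3,-227,0,0,0],[2,-3,-227,0,0,0],[2,-3,-227,0,0,0]]]}}

```text
time: 2.07
tool_pos: [503.8, -354.8, 27.4]
tcp_rot: [179.9, -0.1, 9.5]
ft_force: [0.1, -1.1, -0.4]
finger_gap: 85.2
grip_force: 0.0
```

Emit:
{"fn": "step_arm", "kwargs": {"targets": [[[0,0,0,0,0,0],[0,0,0,0,0,0],[0,0,0,0,0,0],[0,0,0,0,0,0],[0,0,0,0,0,0],[0,0,0,0,0,0],[0,0,0,0,0,0],[0,0,0,0,0,0],[0,0,0,0,0,0],[0,0,0,0,0,0]]], "fingers": 1, "newtons": 100}}

```text
time: 2.9
tool_pos: [503.7, -354.1, 26.9]
tcp_rot: [180.0, -0.0, 9.5]
ft_force: [-1.0, 0.8, 6.1]
finger_gap: 17.1
grip_force: 97.5
```

Emit:
{"fn": "step_arm", "kwargs": {"targets": [[[0,0,25,0,0,0],[0,0,55,0,0,0],[3,12,90,0,0,0],[6,35,120,0,0,0],[10,65,150,0,0,0.02],[14,100,174,0,0,0.04],[19,135,174,0,0,0.06],[24,170,174,0,0,0.08],[28,200,174,0,0,0.093],[31,222,174,0,0,0.093],[31,222,174,0,0,0.093],[31,222,174,0,0,0.093]]]}}

```text
time: 3.9
tool_pos: [534.2, -130.6, 199.7]
tcp_rot: [-180.0, 0.1, 15.0]
ft_force: [1.1, 0.0, -1.6]
finger_gap: 17.3
grip_force: 98.0
```

Run:
```python
from bench import r, vision
import cv2,pickle
s=vision.snapshot("wrist"); cv2.imwrite("pics/w2.png",s["img"]); pickle.dump(s,open("w2.pkl","wb"))
q=r.sense(); print(q["tool_pos"],q["tcp_rot"],q["finger_gap"],q["ft_force"])
```

```text
[ 534.17075356 -131.64684789  199.74626184] [-1.79992225e+02  5.63866025e-02  1.49001587e+01] 17.35968846576611 [-0.04210297 -0.28680266 -2.29851784]
```

View pics/w2.png

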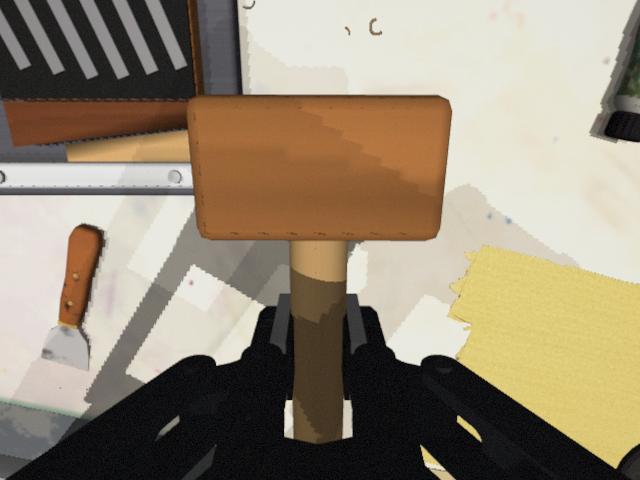

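The mallet is held square to the gripper. Its head spans (188–451, 95–240) and hides the wedge end. The near fence's inner edge is at row 162, and the plate's right edge is at about column 241. All bed edges are parallel to the image, so the yaw matches.

Run:
```python
from h import *
s=pickle.load(open("w2.pkl","rb"))
p=[575.5,104.8,np.radians(14.8)];M=np.array([[np.cos(p[2]),-np.sin(p[2])],[np.sin(p[2]),np.cos(p[2])]])
loc=lambda uv,z:((ray(s,uv,z)[:2]-p[:2])@M).round(1)
print("fence inner",loc((0,162),54),loc((190,162),54),"fence outer",loc((0,188),54),loc((190,189),54),"plate right",loc((242,60),24),loc((240,10),24), "plate front",loc((100,194),24))
print("wedge-fence edge at z48",loc((190,162),48))
t=np.array([534.2,-131.6])
H=[(62+a*20,b*35,0) for a,b in [(1,1),(1,-1),(-1,-1),(-1,1)]]
P=bedpts([*t,np.radians(14.9)],H);P[:,2]=216.8;print("exp head",proj(s,P).round(0).tolist())
print(loc((188,97),216.8),loc((451,97),216.8),loc((445,240),216.8),loc((197,240),216.8), ((t-p[:2])@M).round(1))
```

```text
fence inner [-57.4  -3. ] [ -56.9 -130.7] fence outer [-75.1   1.5] [ -75.4 -128.9] plate right [   9. -164.] [  39.5 -164.4] plate front [-85.9 -49.5]
wedge-fence edge at z48 [ -57.8 -128.8]
exp head [[182.0, 100.0], [464.0, 100.0], [447.0, 251.0], [197.0, 250.0]]
[ -17.8 -184.4] [ -17.6 -249.5] [ -55.1 -252. ] [ -55.3 -183.1] [-100.3 -218. ]
```

Emit:
{"fn": "step_arm", "kwargs": {"targets": [[[4,-25,0,0,0,0],[7,-45,-15,0,0,0],[7,-45,-45,0,0,0],[7,-45,-75,0,0,0],[7,-45,-105,0,0,0],[7,-45,-130,0,0,0],[7,-45,-148,0,0,0],[7,-45,-158,0,0,0],[7,-45,-158,0,0,0],[7,-45,-158,0,0,0]]]}}

```text
time: 4.78
tool_pos: [541.2, -177.6, 42.3]
tcp_rot: [-180.0, 0.0, 14.8]
ft_force: [0.6, -0.5, -1.9]
finger_gap: 17.3
grip_force: 98.2
```

Run:
```python
from bench import r, vision
import cv2,pickle
for n in ["wrist","top"]:
    s=vision.snapshot(n); pickle.dump(s,open(n+"3.pkl","wb")); 
    if n=="wrist": cv2.imwrite("pics/w3.png",s["img"])
q=r.sense(); print(q["tool_pos"],q["tcp_rot"],q["finger_gap"],q["ft_force"])
```

```text
[ 542.69362414 -177.8542226    44.09163382] [ 1.79899103e+02 -1.24167781e-01  1.48007335e+01] 16.62508559288764 [ 0.430995   -0.82439265 -2.35357077]
```

View pics/w3.png

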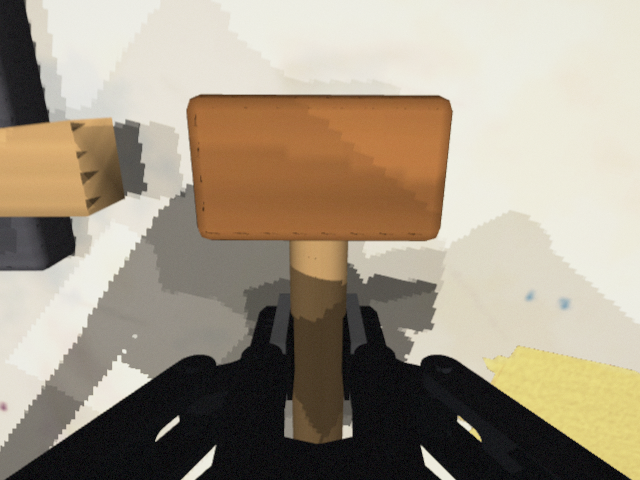

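The wedge's end face lies between its top edge, (70,122)–(87,216), and its bottom edge, (112,118)–(124,197). It is level with the head, which spans rows 95–240, and there is a gap between them.

Run:
```python
from h import *
s=pickle.load(open("wrist3.pkl","rb"))
p=[575.5,104.8,np.radians(14.8)];M=np.array([[np.cos(p[2]),-np.sin(p[2])],[np.sin(p[2]),np.cos(p[2])]])
loc=lambda uv,z:((ray(s,uv,z)[:2]-p[:2])@M).round(1)
print("wedge top",loc((70,122),48),loc((87,216),48),"bot",loc((112,118),24),loc((124,197),24))
print("plate corner",loc((75,250),24),"head top",loc((188,97),60),loc((197,238),60),loc((440,238),60))
```

```text
wedge top [ -29.4 -194.6] [ -56.8 -194.3] bot [ -29.1 -194.5] [ -56.4 -194.3]
plate corner [ -76.8 -172.6] head top [ -23.  -232.2] [ -59.7 -230.8] [ -59.7 -297.9]
```

Emit:
{"fn": "step_arm", "kwargs": {"targets": [[[-2.6,10,-1,0,0,0],[-5,19,-1,0,0,0],[-7,27,-1,0,0,0],[-8.7,33,-1,0,0,0],[-9.5,36,-1,0,0,0],[-10.3,39,-1,0,0,0],[-11.1,42,-1,0,0,0],[-11.9,45,-1,0,0,0],[-12.7,48,-1,0,0,0]]]}}

```text
time: 5.63
tool_pos: [529.0, -129.0, 41.5]
tcp_rot: [180.0, -0.0, 14.8]
ft_force: [0.6, -3.4, -1.4]
finger_gap: 17.3
grip_force: 98.2
```

Emit:
{"fn": "step_arm", "kwargs": {"targets": [[[-0.5,2,0,0,0,0],[-1,4,0,0,0,0],[-1.3,5,0,0,0,0],[-1.6,6,0,0,0,0],[-1.6,6,0,0,0,0]]]}}

```text
time: 6.05
tool_pos: [527.4, -123.6, 41.5]
tcp_rot: [179.9, -0.0, 14.8]
ft_force: [0.7, -6.0, -1.3]
finger_gap: 17.3
grip_force: 98.5
```

Emit:
{"fn": "step_arm", "kwargs": {"targets": [[[-0.5,2,0,0,0,0],[-0.8,3,0,0,0,0],[-1.1,4,0,0,0,0],[-1.1,4,0,0,0,0]]]}}

```text
time: 6.38
tool_pos: [526.6, -122.6, 42.0]
tcp_rot: [179.7, -0.0, 14.7]
ft_force: [-0.8, -21.2, -2.6]
finger_gap: 17.2
grip_force: 99.7
```

Emit:
{"fn": "step_arm", "kwargs": {"targets": [[[-0.5,2,0,0,0,0],[-0.5,2,0,0,0,0],[-0.5,2,0,0,0,0]]]}}

```text
time: 6.63
tool_pos: [526.0, -122.0, 42.1]
tcp_rot: [179.6, 0.0, 14.7]
ft_force: [0.1, -27.2, -3.2]
finger_gap: 17.4
grip_force: 100.8
```

Emit:
{"fn": "step_arm", "kwargs": {"targets": [[[2,-8,0,0,0,0],[8,-32,0,0,0,0],[15,-60,0,0,0,0],[15,-60,0,0,0,0]]]}}

```text
time: 6.97
tool_pos: [541.5, -180.5, 41.7]
tcp_rot: [179.9, -0.1, 14.7]
ft_force: [2.6, -1.2, -1.2]
finger_gap: 17.3
grip_force: 98.7
```

Run:
```python
from bench import r, vision
import cv2,pickle
s=vision.snapshot("wrist"); pickle.dump(s,open("w4.pkl","wb")); cv2.imwrite("pics/w4.png",s["img"])
q=r.sense(); print(q["tool_pos"],q["tcp_rot"],q["finger_gap"],q["ft_force"])
```

```text
[ 540.88125151 -178.58701027   41.2893642 ] [ 1.79999344e+02 -1.94952088e-02  1.46992295e+01] 17.24535349693027 [ 0.08900915 -0.75734883 -2.6255337 ]
```

View pics/w4.png

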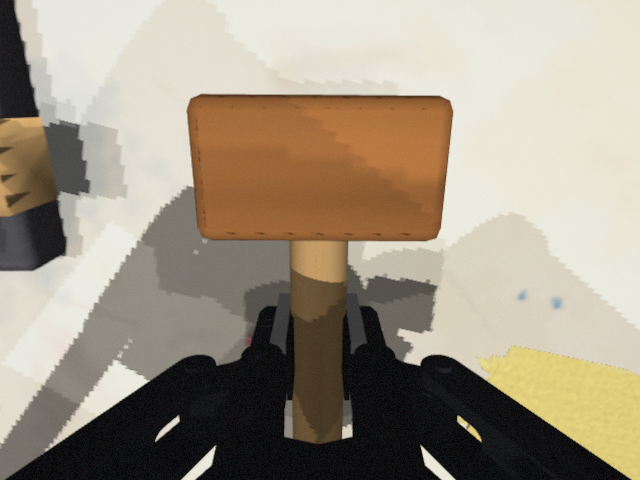

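The wedge end has gone in: its bottom edge is now at about (44,118)–(56,198), and the plate's top corner is near (65,245). I'll measure how far it sticks out.

Run:
```python
from h import *
p=[575.5,104.8,np.radians(14.8)];M=np.array([[np.cos(p[2]),-np.sin(p[2])],[np.sin(p[2]),np.cos(p[2])]])
s=pickle.load(open("w4.pkl","rb"))
loc=lambda uv,z:((ray(s,uv,z)[:2]-p[:2])@M).round(1)
print("bot",loc((44,118),24),loc((56,198),24),"plate side at z24",loc((30,60),24),loc((37,100),24))
print("plate bottom z0",loc((66,245),0),loc((35,60),0))
```

```text
bot [ -29.5 -174.9] [ -57.  -173.1] plate side at z24 [ -11.5 -174.4] [ -23.7 -173.9]
plate bottom z0 [ -83.6 -156.8] [  -9.2 -160.2]
```

Emit:
{"fn": "step_arm", "kwargs": {"targets": [[[-6,-25,3,0,0,0],[-12,-60,3,0,0,-0.03],[-20,-95,3,0,0,-0.06],[-28,-130,3,0,0,-0.09],[-35,-160,3,0,0,-0.093],[-37,-177,0,0,0,-0.093],[-37,-177,-6,0,0,-0.093],[-37,-177,-11,0,0,-0.093],[-37,-177,-14.5,0,0,-0.093],[-37,-177,-14.5,0,0,-0.093]]]}}

```text
time: 7.85
tool_pos: [503.7, -352.4, 26.9]
tcp_rot: [-179.9, 0.1, 9.6]
ft_force: [-2.3, -1.2, 3.8]
finger_gap: 16.7
grip_force: 99.6
```

Emit:
{"fn": "step_arm", "kwargs": {"targets": [[[0,0,0,0,0,0],[0,0,0,0,0,0],[0,0,0,0,0,0],[0,0,0,0,0,0],[0,0,0,0,0,0],[0,0,0,0,0,0],[0,0,0,0,0,0],[0,0,0,0,0,0]]], "fingers": -1}}

```text
time: 8.52
tool_pos: [503.6, -353.9, 26.7]
tcp_rot: [-180.0, -0.0, 9.5]
ft_force: [-0.3, -0.2, 0.6]
finger_gap: 85.3
grip_force: 0.0
```

Emit:
{"fn": "step_arm", "kwargs": {"targets": [[[0,0,25,0,0,0],[0,0,55,0,0,0],[0,0,90,0,0,0],[0,0,130,0,0,0],[3,30,165,0,0,0],[6,65,195,0,0,0.02],[9,100,215,0,0,0.04],[12,140,225,0,0,0.06],[15,180,233,0,0,0.08],[18,220,233,0,0,0.09],[21,260,233,0,0,0.092],[24,300,233,0,0,0.092]]]}}

```text
time: 9.52
tool_pos: [527.4, -53.5, 260.5]
tcp_rot: [180.0, -0.1, 14.8]
ft_force: [-0.3, -0.2, 0.2]
finger_gap: 85.2
grip_force: 0.0
```

Emit:
{"fn": "step_arm", "kwargs": {"targets": [[[3,36,0,0,0,0],[6,72,0,0,0,0],[9,108,0,0,0,0],[12,144,0,0,0,0],[15,180,0,0,0,0],[18,215,0,0,0,0],[20,240,0,0,0,0],[22,255,0,0,0,0],[22,255,0,0,0,0],[22,255,0,0,0,0],[22,255,0,0,0,0]]]}}

```text
time: 10.43
tool_pos: [549.6, 198.6, 259.7]
tcp_rot: [180.0, 0.0, 14.7]
ft_force: [0.1, -0.2, 0.4]
finger_gap: 85.8
grip_force: 0.0
```

Run:
```python
from bench import r, vision
import cv2,pickle
s=vision.snapshot("wrist"); pickle.dump(s,open("w5.pkl","wb")); cv2.imwrite("pics/w5.png",s["img"])
q=r.sense(); print(q["tool_pos"],q["tcp_rot"],q["joint_pos"])
```

```text
[549.6357879  198.28356345 259.74283687] [1.79970247e+02 1.71263195e-02 1.46912997e+01] [ 1.48276430e+01  4.91555250e+00  8.73366133e+01 -2.97346195e-02
  8.77650315e+01  9.01375029e+01]
```

View pics/w5.png

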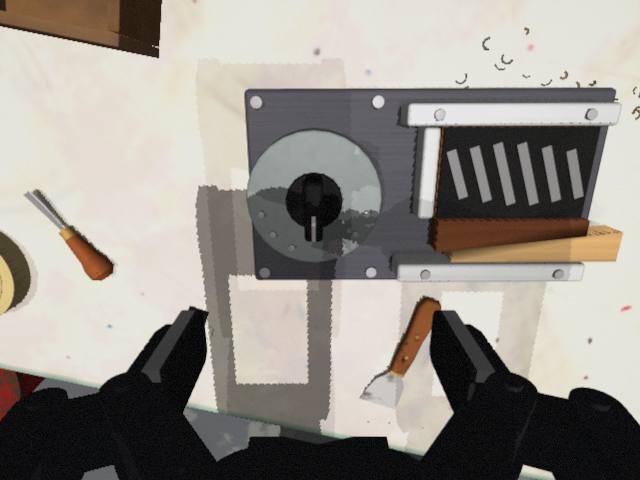

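The housing is centred near (314,196). The bar points down, and small studs show at left (262,214), (272,235) and (291,248). The right side is in shadow, so I'll enlarge it with more contrast.

Run:
```python
from h import *
s=pickle.load(open("w5.pkl","rb"))
c=s["img"][120:275,235:395].astype(float); c=np.clip(255*(c/255)**.6,0,255).astype(np.uint8)
cv2.imwrite("pics/w5c.png",cv2.resize(c,None,fx=3.8,fy=3.8,interpolation=cv2.INTER_CUBIC))
p=[575.5,104.8,np.radians(14.8)]
for a in range(105,256,25): print(a,proj(s,bedpts(p,[(47*np.cos(np.radians(a)),100+47*np.sin(np.radians(a)),57)])).round(0))
print("axis 98",proj(s,bedpts(p,[(0,100,98),(0,100,54),(0,123,98),(23,100,98),(-23,100,98)])).round(0).tolist())
```

```text
105 [[261. 217.]]
130 [[273. 237.]]
155 [[292. 250.]]
180 [[315. 255.]]
205 [[337. 250.]]
230 [[356. 237.]]
255 [[368. 217.]]
axis 98 [[314.0, 216.0], [315.0, 202.0], [283.0, 216.0], [314.0, 186.0], [314.0, 245.0]]
```

View pics/w5c.png

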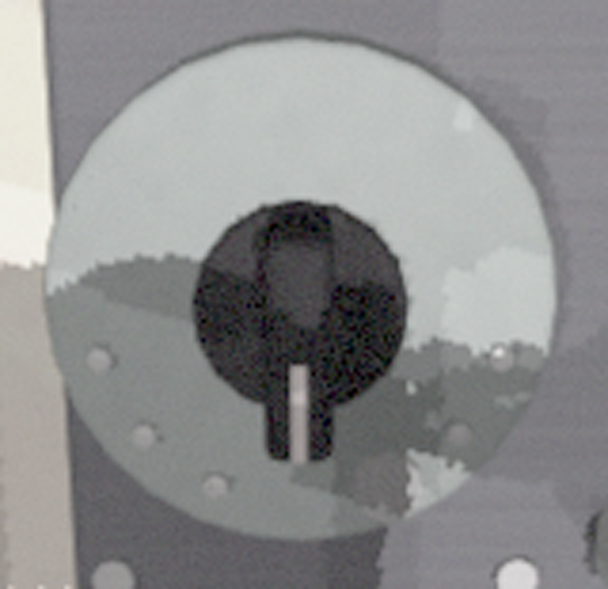

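The large stud is at crop (375,478), which is one click counter-clockwise (205°). Small studs stand at the other five. Next I descend onto the bar.

Emit:
{"fn": "step_arm", "kwargs": {"targets": [[[1,1,-30,0,0,0],[2,1,-65,0,0,0],[3,1,-100,0,0,0],[3,1,-130,0,0,0],[3,1,-152,0,0,0],[3,1,-165,0,0,0],[3,1,-171,0,0,0],[3,1,-171,0,0,0],[3,1,-171,0,0,0]]]}}

```text
time: 11.23
tool_pos: [553.4, 200.5, 90.2]
tcp_rot: [180.0, -0.1, 14.7]
ft_force: [-0.1, -0.2, 0.1]
finger_gap: 85.0
grip_force: 0.0
```

Emit:
{"fn": "step_arm", "kwargs": {"targets": [[[0,0,0,0,0,0],[0,0,0,0,0,0],[0,0,0,0,0,0],[0,0,0,0,0,0],[0,0,0,0,0,0],[0,0,0,0,0,0],[0,0,0,0,0,0],[0,0,0,0,0,0],[0,0,0,0,0,0],[0,0,0,0,0,0]]], "fingers": 1, "newtons": 30}}

```text
time: 12.07
tool_pos: [552.3, 202.5, 89.5]
tcp_rot: [-179.9, -0.0, 14.8]
ft_force: [-3.4, 7.1, 3.8]
finger_gap: 13.6
grip_force: 34.5
```

Emit:
{"fn": "step_arm", "kwargs": {"targets": [[[0,0.5,0,0,0,0.06],[0,1,0,0,0,0.12],[0,1,0,0,0,0.18],[0,1,0,0,0,0.24],[0,1,0,0,0,0.3],[0,1,0,0,0,0.36],[0,1,0,0,0,0.41],[0,1,0,0,0,0.44],[0,1,0,0,0,0.44],[0,1,0,0,0,0.44],[0,1,0,0,0,0.44]]]}}

```text
time: 12.98
tool_pos: [552.4, 202.5, 89.5]
tcp_rot: [-180.0, -0.0, 39.9]
ft_force: [-3.3, 2.5, 4.9]
finger_gap: 13.2
grip_force: 34.7
```

Emit:
{"fn": "step_arm", "kwargs": {"targets": [[[0,0,0,0,0,0],[0,0,0,0,0,0],[0,0,0,0,0,0],[0,0,0,0,0,0],[0,0,0,0,0,0],[0,0,0,0,0,0],[0,0,0,0,0,0],[0,0,10,0,0,0],[0,0,40,0,0,0],[0,0,80,0,0,0],[0,0,120,0,0,0],[0,0,170,0,0,0]]], "fingers": -1}}

```text
time: 13.98
tool_pos: [551.8, 201.5, 252.5]
tcp_rot: [-180.0, 0.0, 40.0]
ft_force: [0.3, 0.2, 0.4]
finger_gap: 85.6
grip_force: 0.0
```

Run:
```python
from bench import r, vision
from h import *
s=vision.snapshot("wrist"); t=vision.snapshot("top")
c=s["img"][90:330,190:430].astype(float); c=np.clip(255*(c/255)**.6,0,255).astype(np.uint8)
d=t["img"][170:290,250:420]
a=cv2.resize(c,(480,480),interpolation=cv2.INTER_CUBIC); b=cv2.resize(d,(310,219),interpolation=cv2.INTER_CUBIC)
o=np.zeros((480,790,3),np.uint8);o[:,:480]=a;o[:219,480:]=b;cv2.imwrite("pics/fin.png",o)
q=r.sense(); print(q["time"],q["tool_pos"],q["tcp_rot"])
```

```text
14.0833 [556.35247818 202.77484471 261.21046501] [179.6319872   -0.78808733  39.98528065]
```

View pics/fin.png

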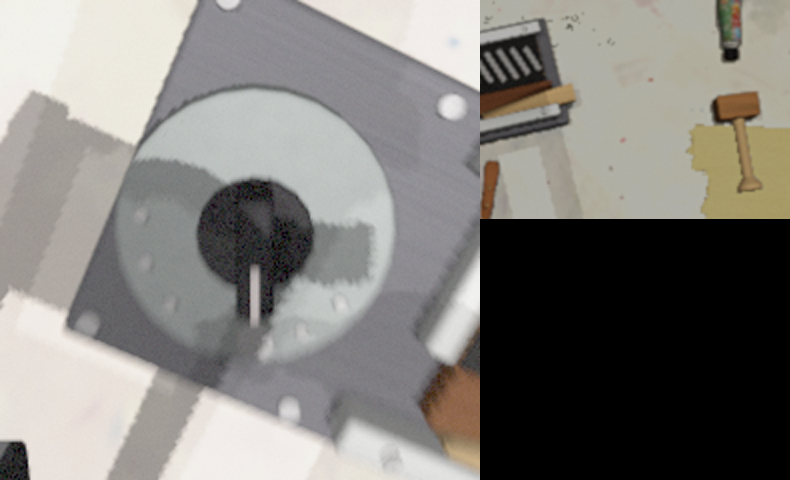

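The dial now points at the large stud near (265,345), and the five small studs are visible at the other clicks. The mallet lies flat on the bench, clear of the bed.

```bash
python3 -c "
from bench import r
print(r.hand_in())"
```

```text
the job is handed in; nothing more can be done
None
```

I handed in the job at about 14 s. The mallet drove the wedge in until it stopped dead, the dial is in the click at the large stud, and the mallet lies flat on the bench, clear of the bed; the hand-in gave no verdict.

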